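# Clear the cam stop and slide the dish home

### The job

The dish stage on the bench is held back by a round eccentric cam. With the fingertips, push the cam's upright pin round, either way, until the cam's low side faces the slide, and only then push the slide forward by its upright plate until it is fully home against its end stops. Leave the cam at its low point, pick nothing up, do not touch the dish (it just rides along in its pocket), and leave the things standing round the stage where they are.

Things in the scene. Friction and masses are not known exactly. Their poses are not given: they have to be found in the camera images.
- stage: Grey base plate 260 x 124 x 12 mm, fixed to the bench; origin at the centre of its underside, on the bench. Its x axis runs along the long side and is the way the slide moves forward; z up. Beside the slide stand two black posts and two guide rails, tops at most 42 mm above the bench.
- pivot (a point): Pivot of the cam: on its vertical axis, 34 mm above the bench (top of its dark bolt head), on the stage's centre line, 65 mm ahead of its centre. The cam is a steel disc, 68 mm in diameter, 14 mm thick, upper face 30 mm above the bench, that turns about a point 18 mm off its own centre: it reaches 52 mm from the pivot on its high side and 16 mm on its low side.
- cam_pin (a point): Middle of the upright pin on the cam's high side, 55 mm above the bench and 40 mm from the pivot. Pin 14 mm in diameter, top 80 mm above the bench; a 20 mm collar at its foot ends 33 mm above the bench. The low side is opposite to the pin: the cam is low toward the slide when the pin points straight away from the slide.
- cam (a joint): Angle of the cam, rad, counter-clockwise from above. 0: pin and high side point straight at the slide. +3.14 or -3.14: low side faces the slide, pin points straight away from it. It can go 3.9 either way, has no detent, needs about 3 N sideways on the pin (0.12 N m) and stays where it is left. It starts between -1.5 and 1.5.
- push_face (a point): Middle of the near face of the slide's upright push plate, 50 mm above the bench; plate 74 mm wide, 8 mm thick, top edge 75 mm above the bench. The x axis of this point points forward, the way the slide is pushed (toward the pivot). At the start it is 171 mm behind the pivot. The flat nose at the slide's front, 36 mm wide, is what meets the cam.
- slide (a joint): Travel of the slide, m: 0 all the way back (where it starts), 0.037 fully home against the two dark end stops. Needs about 2 N, stays where it is left. The cam blocks it unless it is within about 0.45 rad of its low point.
- pocket (a point): Middle of the floor of the square dish pocket on the slide, 42 mm ahead of push_face, 28 mm above the bench; the pocket is 62 mm square with a 5 mm rim.
- dish: Clear petri dish, 59 mm in diameter, 14 mm high, loose in the slide's pocket; origin at the centre of its underside.
- cup: Clear beaker, 71 mm in diameter, 93 mm high, standing beside the stage; origin at the centre of its underside.
- vial: Small brown bottle with a white cap, 34 mm in diameter, 64 mm high, beside the stage; origin at the centre of its underside.
- roll: Roll of white labels, 60 mm in diameter, 26 mm high, beside the stage; origin at the centre of its underside.
- clock: White timer, 62 x 62 x 19 mm, beside the stage; origin at the centre of its underside.
Mind the look-alikes: they are no part of the job. What is shaped like the dish but red is not meant.

How it is judged:
By the outcome, as a careful person would: the job done as asked, in the order asked, and still so for the second after the job is handed in, with the robot touching nothing.
It also fails if it takes over 64 s, if anything falls off the work surface, if the arm or the gripper's body presses on something with over 40 N, if the wrist force passes 120 N, or if a joint passes its speed limit or range.

### The arm

A 7-joint arm with a two-finger parallel gripper is mounted at the origin on a cart in front of the work surface, level with it; the furniture and walls round the work are solid. World frame = base frame: x ahead of the robot, y to its left, z up, the work surface at z = 0. Lengths are in m, angles in rad, forces in N, time in s.
With the tool pointing down it reaches from about 0.35 to 0.9 m from the base axis. Payload 8.1 kg.
Tool frame: the origin (TCP) lies midway between the tips of the shut fingers; the grasp point (between the pads) lies 19 mm behind it (arm.hold_point_z is the distance from the TCP to the grasp point, in m); z points along the fingers, y is the direction in which the jaws open and shut (so a half turn about z gives the same grasp; the last joint's range is limited). The gripper opens to 92 mm and grips with 3 to 60 N. Pads are 19 mm wide; open, the fingers measure 130 mm over their backs; the gripper's body (75 mm by 190 mm) begins 47 mm behind the grasp point.
Start: joints at [1.231, 0.434, 0.025, 1.573, -0.012, 1.134, -0.075], TCP at [0.147, -0.608, 0.227] pointing down, gripper open.
Joint ranges: [-2.62, 2.62], [-0.44, 2.09], [-1.27, 1.32], [0.08, 2.57], [-1.32, 4.46], [0.12, 2], [-2.74, 2.74]. Speed limits (rad/s): [2.22, 2.22, 3.01, 3.01, 3.14, 3.14, 3.14].

### API

Orientations are given as a rotation vector (axis times angle).
In Python, from cell import arm gives the robot as it stands.
- The arm moves only by the shell command python3 -m pendant 'ROWS' [FORCE]. ROWS is JSON, a list of rows, each a list of 3 entries, a list of its own where there are three numbers: the shift along the tool's x, y, z in m, then the turn, a rotation vector about the tool's x, y, z in degrees, then the finger opening in m, from 0 to 0.0918. A call has 1 to 10 rows; each row shifts and turns the commanded pose from where the row before left it, along the tool's axes as they then stand; what a row does not reach is not made up. A row lasts 1/8 s, in which the tool goes at most 62.5 mm and 10.7 degrees, less where a joint would pass 70% of its speed; a pose out of reach is approached as far as the arm can. A call with a gripper value outside its range is refused whole. The fingers move at their own pace and stop on an object; FORCE is the grip in N (left out, the last holds). Time passes only in rows, so rows that do not move let the fingers close. It gives the time, the measured TCP pose, the force and the opening at its end, in the units of the state.
- arm.observe(): the state, without advancing time (a new reading comes with each control period).
- arm.get_image(name): name is "scene" or "top" or "wrist"; returns (picture, depth): 420x560x3 uint8, red, green, blue; 420x560 float32, m along the optical axis (not along the pixel's ray), 0 where there is no reading.
- arm.camera_params(name): a dict with "fovy" (degrees; the focal length in pixels is half the picture's height over the tangent of half this angle, whatever the lens; pixels are square), "cx", "cy" (the principal point, pixels), "rvec" (rotation vector, rad) and "tvec" (3), from world to camera coordinates, as OpenCV has them; the wrist camera has in their place "mount" (4x4, takes a point from camera to tool coordinates, whose origin is the TCP and whose axes are the flange's). Camera axes: x right, y down, z forward; pixel columns grow to the right and rows downward; lengths in m; the calibration is good to about 2 mm. A picture is of the moment at which its call begins: read the wrist's pose just before it. camera_params takes no time and is no camera call.
- arm.sign_off(): hands the job in, once; it reports no verdict.
Trained networks look in the newest picture that a camera, given by its name, has taken for a name from the list of things; names that differ only in an ending like _2 or _b are one class to them, and where a whole thing is asked for, a point or a joint stands for the part that bears it (a point fixed in the world has none). Each returns a list of dicts, best first, with "conf" (0 to 1); they miss things now and then, are a little off and sometimes report something else, mostly with a low value. They report only what shows in the picture. A call takes as long as a camera call. They do not tell look-alikes from the thing itself.
- arm.look_for(camera, label): "rect" ([centre column, centre row, width, height] in pixels, round what is visible of it).
- arm.masks_of(camera, label): "pixels" (420x560 bool, what is visible of it) and "rect" ([centre column, centre row, width, height] in pixels, round what is visible of it).
The state is a dict: "clock": time; "joints": joint angles; "dq": joint speeds; "joint_efforts": joint torques, N m; "position": TCP position; "ee_rot": TCP orientation; "force": force on the tool from outside, world axes, zero at the start; "ft_torque": the same for the moment, N m; "width": opening from 0.0 (shut) to 1.0 (fully open).
Only numpy, scipy, OpenCV 4.12 (cv2) and the standard library are available. Lean on these libraries where they do the work, as an engineer would, in place of code of your own. Each camera call takes 0.05 s, during which the arm holds its last target.

## Working session

There is one attempt and no reset: what is moved stays moved. The work goes in short steps, Python scripts to look and compute and a shell command to move; the robot and the scene stay as the last step left them, time stands still between calls to the robot, and variables do not carry over. Pictures are saved under pics/ and viewed, and the job is handed in when it is done.

```bash
mkdir -p pics; ls
cat > h.py <<'E'
import numpy as np, cv2
from cell import arm
def save(im,n): cv2.imwrite('pics/'+n+'.png',im[:,:,::-1])
def cam(name,shape=(420,560)):
    p=arm.camera_params(name); f=shape[0]/2/np.tan(np.radians(p['fovy'])/2)
    if 'rvec' in p:
        R=cv2.Rodrigues(np.array(p['rvec'],float))[0]; t=np.array(p['tvec'],float)
        return f,p['cx'],p['cy'],R.T,-R.T@t
    s=arm.observe(); Rt=cv2.Rodrigues(np.array(s['ee_rot'],float))[0]; M=np.array(p['mount'])
    return f,p['cx'],p['cy'],Rt@M[:3,:3],Rt@M[:3,3]+np.array(s['position'])
def unproj(c,u,v,d):
    f,cx,cy,R,o=c; u=np.asarray(u,float);v=np.asarray(v,float)
    return (np.stack([(u-cx)/f*d,(v-cy)/f*d,d],-1))@R.T+o
def atz(c,u,v,z):
    f,cx,cy,R,o=c; r=R@np.array([(u-cx)/f,(v-cy)/f,1]); return o+r*(z-o[2])/r[2]
def proj(c,P):
    f,cx,cy,R,o=c; q=(np.atleast_2d(P)-o)@R; return np.stack([f*q[:,0]/q[:,2]+cx,f*q[:,1]/q[:,2]+cy],-1)
E
python3 - <<'E'
from h import *
print(arm.observe())
for n in ['scene','top','wrist']:
    im,d=arm.get_image(n); save(im,n+'0'); np.save(n+'0.npy',d); print(n,{k:np.round(v,4).tolist() for k,v in arm.camera_params(n).items()})
E
```

```text
pics
{'clock': 0.0, 'joints': array([ 1.2313759 ,  0.43520134,  0.02493298,  1.57410819, -0.01158294,
        1.1340023 , -0.07511297]), 'dq': array([ 7.60425020e-06,  1.20278147e-03, -5.33424661e-04, -3.16929398e-04,
        2.30154022e-04,  2.98420473e-04, -6.36497369e-04]), 'joint_efforts': array([ 1.03435315e-03, -6.67853379e+01,  9.85343568e-01, -3.14458644e+01,
       -6.05383096e-02,  4.29996278e-02,  1.90088031e-04]), 'position': array([ 0.14647164, -0.60705906,  0.22595367]), 'ee_rot': array([-3.11807167e+00, -3.70884569e-01,  5.10786398e-04]), 'force': array([ 0.2032197,  0.3280657, -0.7520386]), 'ft_torque': array([-0.0465734 ,  0.00921465,  0.01567688]), 'width': 1.0034397187932407}
scene {'fovy': 42.3701, 'cx': 285.328, 'cy': 202.1712, 'rvec': [0.7296, -2.2877, 1.4904], 'tvec': [0.4356, 0.1772, 0.7686]}
top {'fovy': 44.8803, 'cx': 278.7929, 'cy': 217.6273, 'rvec': [2.1773, -2.2191, 0.1286], 'tvec': [0.0229, 0.5328, 1.0441]}
wrist {'fovy': 63.3824, 'cx': 280.2557, 'cy': 208.7125, 'mount': [[-0.0001, -0.952, -0.3062, 0.0832], [1.0, 0.0001, -0.0009, 0.0011], [0.0009, -0.3062, 0.952, -0.1586], [0.0, 0.0, 0.0, 1.0]]}
```

View pics/scene0.png

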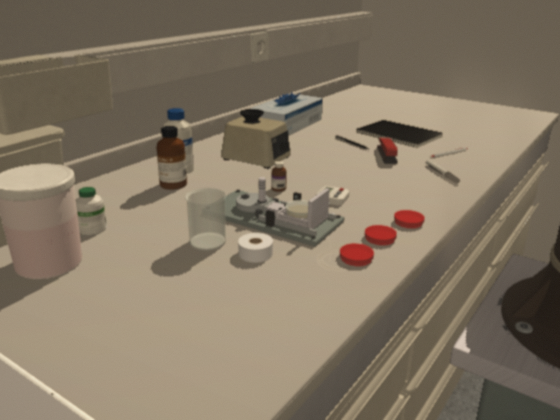

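View pics/top0.png

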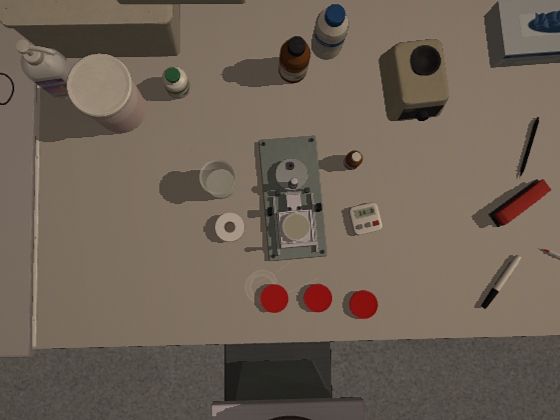

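View pics/wrist0.png

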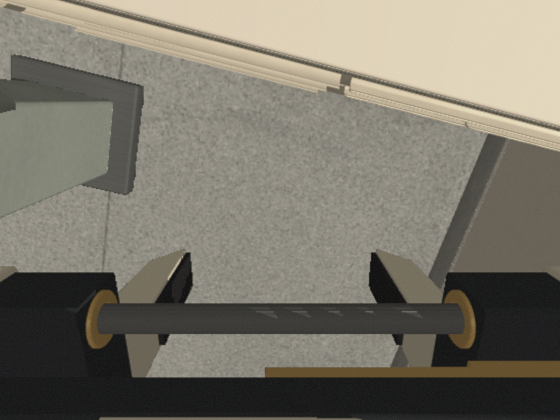

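The top view shows the stage at columns 260-325, rows 137-260, with the cam near (291,175) at the far end and the slide and dish near (296,228). The beaker is at (218,180), roll (230,228), vial (354,159) and clock (366,218). Next I'll measure these.

Run:
```python
from h import *
im,d=arm.get_image('top'); c=cam('top')
save(cv2.resize(im[120:280,190:400],None,fx=3.7,fy=3.7,interpolation=cv2.INTER_CUBIC),'topz')
for n in ['stage','cam','cam_pin','push_face','slide','pocket','dish','cup','vial','roll','clock']:
    for m in arm.masks_of('top',n)[:2]:
        ys,xs=np.nonzero(m['pixels']); dd=d[ys,xs]; ok=dd>0
        P=unproj(c,xs[ok],ys[ok],dd[ok])
        print(n,round(m['conf'],2),np.round(m['rect'],1),np.round(np.median(P,0),4),'z95',np.round(np.percentile(P[:,2],[5,95]),3), 'x',np.round(np.percentile(P[:,0],[1,99]),3),'y',np.round(np.percentile(P[:,1],[1,99]),3))
m=arm.masks_of('top','stage')[0]['pixels']
im2,d2=arm.get_image('scene')
save(cv2.resize(im2[150:260,180:380],None,fx=4,fy=4,interpolation=cv2.INTER_CUBIC),'scz')
```

```text
stage 0.94 [292.4 197.7  71.1 125.4] [ 0.586  -0.0132  0.0126] z95 [0.008 0.036] x [0.45  0.704] y [-0.081  0.048]
cam 0.55 [296.9 218.7  40.5  58.4] [ 0.5289 -0.015   0.029 ] z95 [0.025 0.075] x [0.47  0.586] y [-0.056  0.015]
cam_pin 0.75 [289.9 174.9  31.   35.9] [ 0.6239 -0.0128  0.0296] z95 [0.026 0.072] x [0.592 0.656] y [-0.044  0.017]
push_face 0.68 [296.1 219.8  40.   57.7] [ 0.5297 -0.0175  0.0289] z95 [0.024 0.075] x [0.47  0.586] y [-0.058  0.016]
slide 0.93 [298.8 219.9  39.3  59.2] [ 0.5316 -0.0154  0.0289] z95 [0.021 0.075] x [0.471 0.586] y [-0.058  0.017]
slide 0.4 [216.8 178.   40.4  37.6] [0.6187 0.1389 0.0189] z95 [0.001 0.092] x [0.578 0.645] y [0.103 0.168]
pocket 0.75 [296.6 219.7  42.5  61. ] [ 0.5303 -0.0153  0.0286] z95 [0.012 0.074] x [0.47  0.588] y [-0.058  0.017]
pocket 0.44 [216.6 177.2  36.7  38.8] [0.6174 0.1399 0.0153] z95 [0.    0.092] x [0.578 0.642] y [0.103 0.17 ]
dish 0.88 [319.1 295.8  29.5  30.6] [ 0.3658 -0.0646  0.0128] z95 [0.009 0.016] x [0.339 0.393] y [-0.092 -0.037]
dish 0.82 [297.8 226.2  30.   34.5] [ 0.5134 -0.0213  0.0408] z95 [0.037 0.044] x [0.485 0.543] y [-0.049  0.007]
cup 0.92 [216.6 178.3  37.4  39.6] [0.6183 0.1383 0.0182] z95 [0.001 0.092] x [0.578 0.643] y [0.103 0.167]
vial 0.55 [353.6 157.9  19.1  19. ] [ 0.648  -0.1404  0.0482] z95 [0.012 0.065] x [0.636 0.668] y [-0.159 -0.128]
vial 0.52 [296.8 217.2  44.   56.3] [ 0.528  -0.0175  0.0289] z95 [0.024 0.075] x [0.471 0.586] y [-0.058  0.017]
roll 0.62 [228.5 224.1  26.   33.5] [0.5172 0.1163 0.0245] z95 [0.002 0.028] x [0.487 0.549] y [0.088 0.144]
roll 0.62 [297.6 218.2  47.   57.5] [ 0.5311 -0.0153  0.0288] z95 [0.02  0.075] x [0.47  0.586] y [-0.06   0.017]
clock 0.56 [364.8 219.4  37.9  35.2] [ 0.5294 -0.1692  0.0153] z95 [0.009 0.019] x [0.498 0.561] y [-0.203 -0.138]
```

View pics/topz.png

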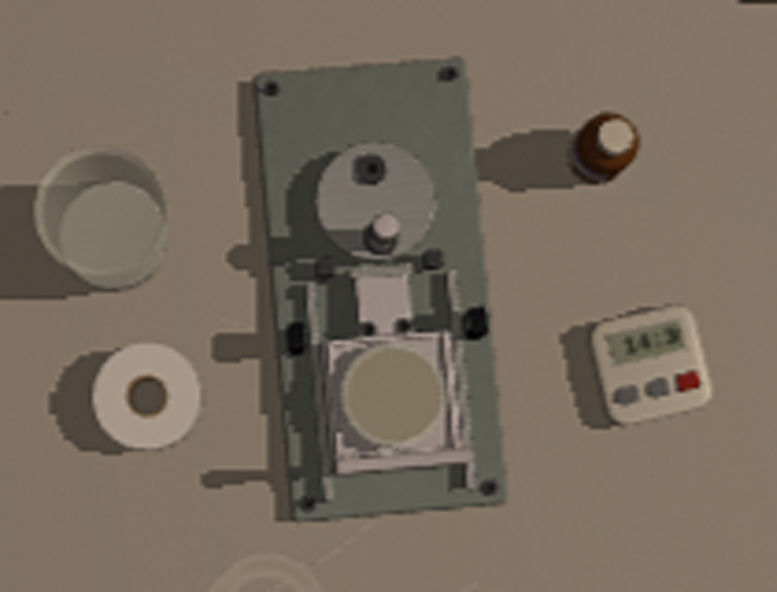

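View pics/scz.png

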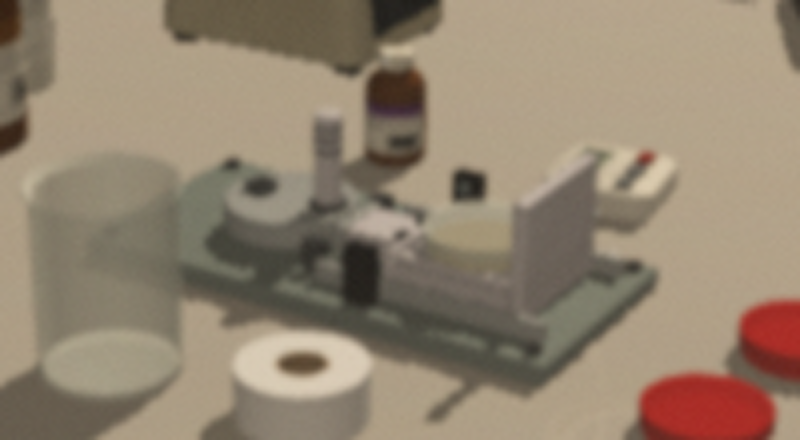

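Zoomed, I can see the bolt near (290,165), the pin top near (294,180) pointing almost at the slide, and the push plate near (298,246). I'll compute the stage pose from the corners, bolt, disc and plate, then cross-check with the scene camera.

Run:
```python
from h import *
im,d=arm.get_image('top'); c=cam('top')
f=lambda x,y,z: atz(c,190+(x+.5)/3.7-.5,120+(y+.5)/3.7-.5,z)
cor=np.array([f(254,76,.012),f(463,58,.012),f(507,502,.012),f(293,521,.012)]); print(np.round(cor,4)); print('ctr',cor.mean(0))
ax=(cor[0]+cor[1]-cor[2]-cor[3])/2; print('len',np.linalg.norm(ax),'yaw',np.degrees(np.arctan2(ax[1],ax[0])))
b=f(370,168,.034); p=f(386,224,.080); dc=f(376,201,.030); print('bolt',b,'pintop',p,np.linalg.norm((p-b)[:2]),'disc',dc)
# stage mask: points near z=.012
u,v=np.meshgrid(np.arange(560),np.arange(420)); P=unproj(c,u,v,d)
ins=(np.abs(P[...,0]-.58)<.2)&(np.abs(P[...,1]+.015)<.1)
m=ins&(P[...,2]>.007)&(P[...,2]<.1)
r=cv2.minAreaRect((P[m][:,:2]*1000).astype(np.float32)); print('rect mm',r)
q=P[ins&(P[...,2]>.06)&(P[...,2]<.1)]; 
for s,n in ((q[q[:,0]>.55],'pin'),(q[q[:,0]<.55],'plate')): print(n,len(s),s.mean(0),s.min(0),s.max(0)); 
s=q[q[:,0]<.55]; 
print('plate dir',np.degrees(np.polyfit(s[:,1],s[:,0],1)[0]*1))
# scene camera
im,d=arm.get_image('scene'); c=cam('scene'); P=unproj(c,u,v,d)
ins=(np.abs(P[...,0]-.58)<.15)&(np.abs(P[...,1]+.015)<.08); q=P[ins&(P[...,2]>.06)&(P[...,2]<.1)]
for s,n in ((q[q[:,0]>.55],'pin'),(q[q[:,0]<.55],'plate')): print('scene',n,len(s),s.mean(0),s.min(0),s.max(0))
for n in ('cam_pin','cam'):
  for m in arm.masks_of('scene',n)[:1]: print(n,m['conf'],m['rect'])
```

```text
[[ 0.7005  0.0528  0.012 ]
 [ 0.7096 -0.0685  0.012 ]
 [ 0.4524 -0.0869  0.012 ]
 [ 0.4442  0.0351  0.012 ]]
ctr [ 0.57666221 -0.01684846  0.012     ]
len 0.2573769143247232 yaw 4.018474071757422
bolt [ 0.6417885 -0.0116718  0.034    ] pintop [ 0.60270369 -0.01677629  0.08      ] 0.039416726380862674 disc [ 0.62360045 -0.01489861  0.03      ]
rect mm ((544.1435546875, -19.02361297607422), (329.3755187988281, 142.25071716308594), 0.5370626449584961)
pin 48 [ 0.60095189 -0.01559869  0.07627683] [ 0.59512018 -0.02328946  0.06050186] [ 0.60741265 -0.00922041  0.08100846]
plate 153 [ 0.47547303 -0.02380886  0.07362489] [ 0.47026956 -0.06059626  0.06268523] [0.48126933 0.01319739 0.07898974]
plate dir -3.9450891122344314
scene pin 74 [ 0.59808791 -0.01477667  0.07082235] [ 0.59285678 -0.02429921  0.06018481] [ 0.60570759 -0.00875061  0.0801683 ]
scene plate 209 [ 0.4711402  -0.01941954  0.06884614] [ 0.46623796 -0.06239434  0.0600198 ] [0.47808932 0.0131507  0.07572652]
cam_pin 0.91 [252.6, 193.3, 33.0, 37.3]
cam 0.74 [251.9, 195.4, 37.7, 31.9]
```

Both views agree. The pivot is at (0.6415,-0.012) with stage yaw about 4.0°, so push_face should be near (0.471,-0.024), and the plate was seen there. The cam is at about +0.05 rad and the pin top reads z=0.080. I'll turn the tool so that tool x is stage y and tool y is stage x, shut the fingers, and push the pin counter-clockwise.

```bash
cat >> h.py <<'E'
PIV=np.array([.6415,-.012]); YAW=np.radians(4.0)
S=np.array([[np.cos(YAW),-np.sin(YAW)],[np.sin(YAW),np.cos(YAW)]])
def st():
    s=arm.observe(); p=s['position']; R=cv2.Rodrigues(np.array(s['ee_rot'],float))[0]
    q=S.T@(p[:2]-PIV)*1000
    print('t %.2f stage mm X %.1f Y %.1f z %.1f yaw %.2f tilt %.2f F %s w %.3f'%(s['clock'],q[0],q[1],p[2]*1000,np.degrees(np.arctan2(R[1,0],R[0,0])),np.degrees(np.arccos(-R[2,2])),np.round(s['force'],1),s['width']))
    return q,R,s
E
python3 - <<'E'
from h import *
q,R,s=st()
tgt=np.array([*(PIV+S@np.array([-.040,.040])),.20]); p=s['position']
d=(tgt-p)/12; yaw=np.arctan2(R[1,0],R[0,0]); dy=(np.radians(94)-yaw)
for i in range(12):
    y=yaw+np.radians(10)*min(i,dy/np.radians(10))
    X=np.array([np.cos(y),np.sin(y)]);Y=np.array([np.sin(y),-np.cos(y)])
    print(i,np.round([d[:2]@X,d[:2]@Y,-d[2]],4))
print(np.degrees(dy))
E
```

```text
t 1.05 stage mm X -535.2 Y -559.6 z 226.7 yaw 13.56 tilt 0.00 F [0.2 0.4 0.2] w 1.002
0 [ 0.049  -0.0424  0.0022]
1 [ 0.0556 -0.0333  0.0022]
2 [ 0.0605 -0.0231  0.0022]
3 [ 0.0636 -0.0122  0.0022]
4 [ 0.0648 -0.001   0.0022]
5 [0.064  0.0103 0.0022]
6 [0.0612 0.0212 0.0022]
7 [0.0566 0.0315 0.0022]
8 [0.0503 0.0409 0.0022]
9 [0.05   0.0413 0.0022]
10 [0.05   0.0413 0.0022]
11 [0.05   0.0413 0.0022]
80.43933183284474
```

```bash
python3 -m pendant '[[[0.045,-0.039,0],[0,0,-10],0],[[0.051,-0.031,0],[0,0,-10],0],[[0.056,-0.021,0],[0,0,-10],0],[[0.059,-0.011,0],[0,0,-10],0],[[0.060,-0.001,0],[0,0,-10],0],[[0.059,0.010,0],[0,0,-10],0],[[0.057,0.020,0],[0,0,-10],0],[[0.052,0.029,0],[0,0,-10.4],0],[[0.046,0.038,0],[0,0,0],0],[[0.046,0.038,0],[0,0,0],0]]'; python3 -c "
from h import *
q=st()"
```

```text
clock: 2.3
position: [0.4962, -0.1202, 0.227]
ee_rot: [2.143, 2.296, 0.0]
force: [1.6, -1.1, 0.1]
width: 0.013
t 2.30 stage mm X -152.4 Y -97.8 z 227.0 yaw 93.92 tilt 0.05 F [ 1.6 -1.1  0.1] w 0.013
```

```bash
python3 -m pendant '[[[0.046,0.037,0],[0,0,0],0],[[0.046,0.037,0],[0,0,0],0],[[0.043,0.036,0],[0,0,0],0],[[0,0,0],[0,0,0],0],[[0,0,0],[0,0,0],0]]'; python3 -c "
from h import *
q=st()
im,d=arm.get_image('wrist'); save(im,'w1'); im,d=arm.get_image('scene'); save(cv2.resize(im[100:280,130:400],None,fx=2.9,fy=2.9),'s1')
q=st()"
```

```text
clock: 2.92
position: [0.5955, 0.0204, 0.2264]
ee_rot: [-2.143, -2.297, 0.001]
force: [0.0, -0.1, 0.2]
width: 0.004
t 2.92 stage mm X -43.6 Y 35.6 z 226.4 yaw 93.97 tilt 0.05 F [ 0.  -0.1  0.2] w 0.004
t 3.02 stage mm X -44.0 Y 34.3 z 226.6 yaw 93.85 tilt 0.06 F [-0.  -1.1  0.6] w 0.006
```

View pics/w1.png

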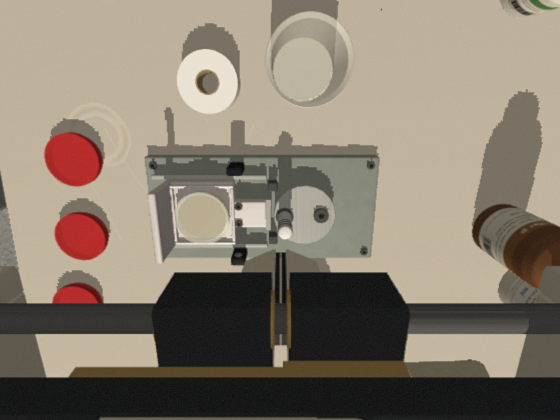

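View pics/s1.png

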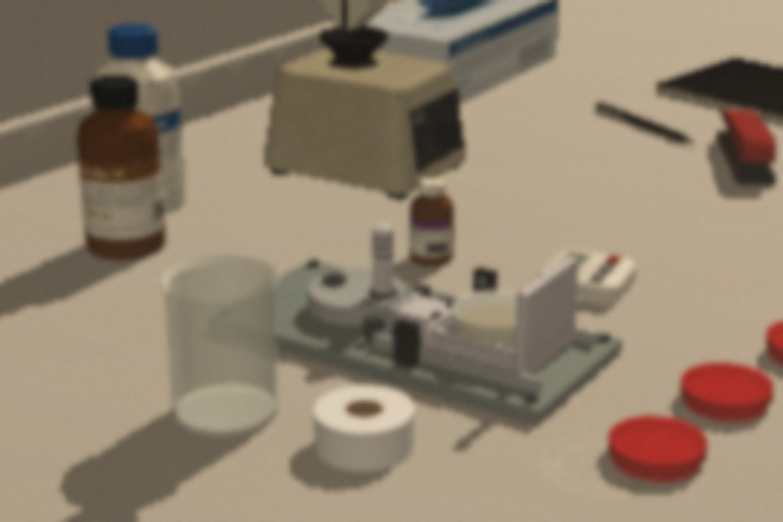

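The wrist view shows the bolt at (321,215) and pin top at (285,230), with the shut fingers at column 281 just in front. I'll check the finger geometry and measure the pin and bolt from this view.

Run:
```python
from h import *
q,R,s=st(); c=cam('wrist'); im,d=arm.get_image('wrist')
print('TCP px',proj(c,s['position']), 'depth', (s['position']-c[4])@c[3][:,2])
save(cv2.resize(im[190:370,180:400],None,fx=3.4,fy=3.4,interpolation=cv2.INTER_CUBIC),'w1z')
u,v=np.meshgrid(np.arange(560),np.arange(420)); P=unproj(c,u,v,d)
L=(P-s['position'])@R*1000
for r in (245,250,255,260,270,280,300):
    k=(d[r]>0)&(L[r,:,2]>-80)&(L[r,:,2]<20)&(np.abs(u[r]-281)<70)
    if k.any(): print(r,'cols',u[r][k].min(),u[r][k].max(),'y',np.round([L[r][k][:,1].min(),L[r][k][:,1].max()],1),'x',np.round(L[r][k][:,0].min(),1),np.round(L[r][k][:,0].max(),1),'z',np.round(np.median(L[r][k][:,2]),1))
for n,px,z in (('bolt',(321,215),.034),('pin',(285,230),.080)):
    a=atz(c,*px,z); print(n,a,S.T@(a[:2]-PIV)*1000, P[px[1],px[0]])
```

```text
t 3.02 stage mm X -44.0 Y 34.3 z 226.6 yaw 93.85 tilt 0.06 F [-0.  -1.1  0.6] w 0.006
TCP px [[280.15048996 266.3413705 ]] depth 0.17613277615833914
250 cols 271 290 y [-4.6  4.9] x 9.7 10.5 z -2.3
255 cols 258 303 y [-10.9  11.2] x 8.4 10.8 z -7.5
260 cols 246 315 y [-16.1  16.4] x 8.2 10.9 z -12.9
270 cols 242 319 y [-16.9  17.3] x 8.3 10.9 z -22.9
280 cols 212 350 y [-18.6  19. ] x 8.2 36.1 z -76.0
300 cols 275 286 y [-2.   2.3] x 1.4 9.0 z -44.1
bolt [ 0.64193074 -0.01552437  0.034     ] [ 0.18384362 -3.54582734] [ 0.64178682 -0.01520095  0.03497248]
pin [ 0.60216308 -0.01773199  0.08      ] [-39.64094123  -2.97402365] [ 0.6021559  -0.01766198  0.08017955]
```

View pics/w1z.png

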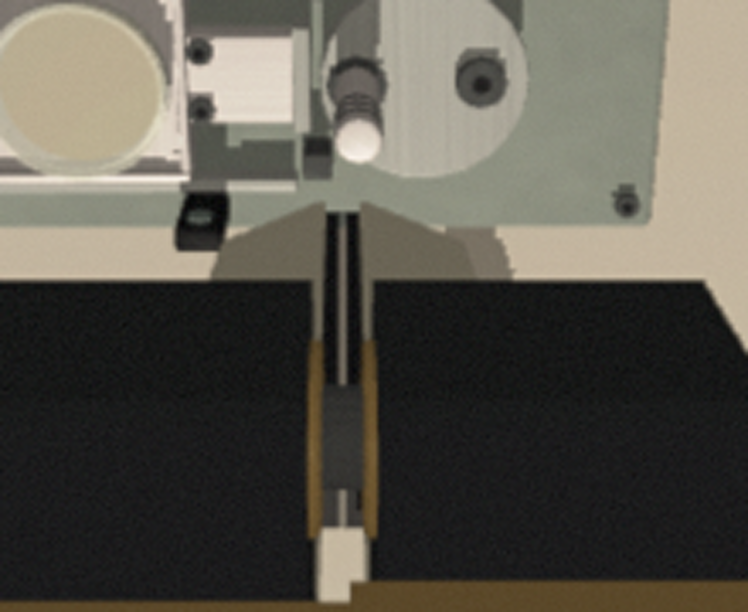

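The fingertips are wedge-shaped: half-width about 17 mm along tool y above 13 mm from the tip, and about 9.5 mm along tool x. The wrist view puts the pivot 3.5 mm further right than the top camera does, so I'll use the mean. Now I'll descend on the +Y side of the pin.

```bash
sed -i 's/PIV=np.array(.*); YAW/PIV=np.array([.6417,-.0137]); YAW/' h.py; python3 -m pendant '[[[0,0.002,0.055],[0,0,0],0],[[0,0,0.055],[0,0,0],0],[[0,0,0.050],[0,0,0],0],[[0,0,0.019],[0,0,0],0],[[0,0,0],[0,0,0],0]]'; python3 -c "
from h import *
q=st()
im,d=arm.get_image('top'); save(cv2.resize(im[120:280,190:400],None,fx=3.7,fy=3.7),'t2')
im,d=arm.get_image('scene'); save(cv2.resize(im[100:280,130:400],None,fx=2.9,fy=2.9),'s2')
"
```

```text
clock: 3.7
position: [0.5973, 0.0202, 0.0475]
ee_rot: [-2.144, -2.295, 0.002]
force: [-0.2, 0.5, 0.6]
width: 0.003
t 3.70 stage mm X -42.0 Y 36.9 z 47.5 yaw 93.91 tilt 0.08 F [-0.2  0.5  0.6] w 0.003
```

View pics/s2.png

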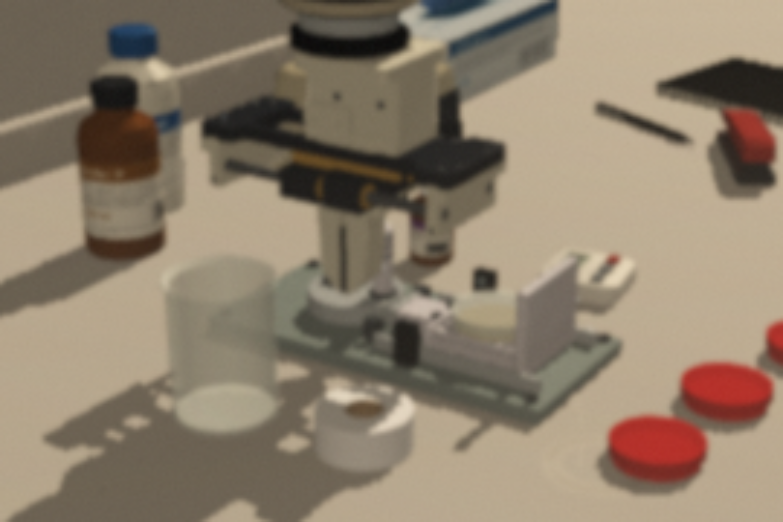

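The scene view shows the fingers beside the pin, with the gripper body clear above the cup and plate. Starting the push toward -Y.

```bash
python3 -m pendant '[[[-0.012,0,0],[0,0,0],0],[[-0.009,0,0],[0,0,0],0],[[-0.007,0,0],[0,0,0],0],[[-0.007,0,0],[0,0,0],0],[[-0.007,0,0],[0,0,0],0],[[-0.006,0,0],[0,0,0],0],[[0,0,0],[0,0,0],0]]'; python3 -c "
from h import *
q=st()
im,d=arm.get_image('wrist'); save(im,'w3')
"
```

```text
clock: 4.68
position: [0.6028, -0.0259, 0.0483]
ee_rot: [2.142, 2.297, 0.006]
force: [4.6, 5.6, 0.4]
width: 0.004
t 4.67 stage mm X -39.6 Y -9.4 z 48.3 yaw 94.01 tilt 0.23 F [4.6 5.6 0.4] w 0.004
```

View pics/w3.png

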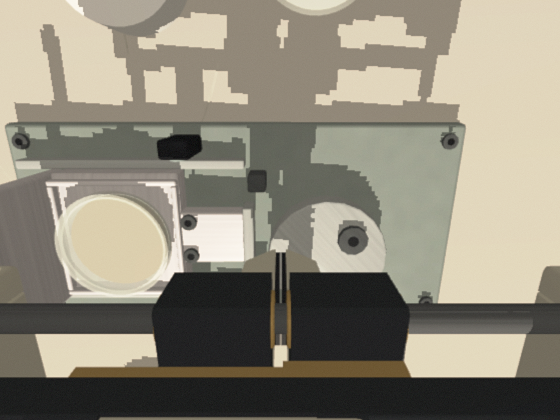

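```bash
python3 -c "
from h import *
im,d=arm.get_image('scene'); save(cv2.resize(im[130:250,180:360],None,fx=4.3,fy=4.3,interpolation=cv2.INTER_CUBIC),'s3')
im,d=arm.get_image('top'); save(cv2.resize(im[120:280,190:400],None,fx=3.7,fy=3.7),'t3')
q=st()"
```

```text
t 4.83 stage mm X -40.0 Y -9.4 z 48.2 yaw 94.02 tilt 0.19 F [4.3 5.1 1.6] w 0.004
```

View pics/s3.png

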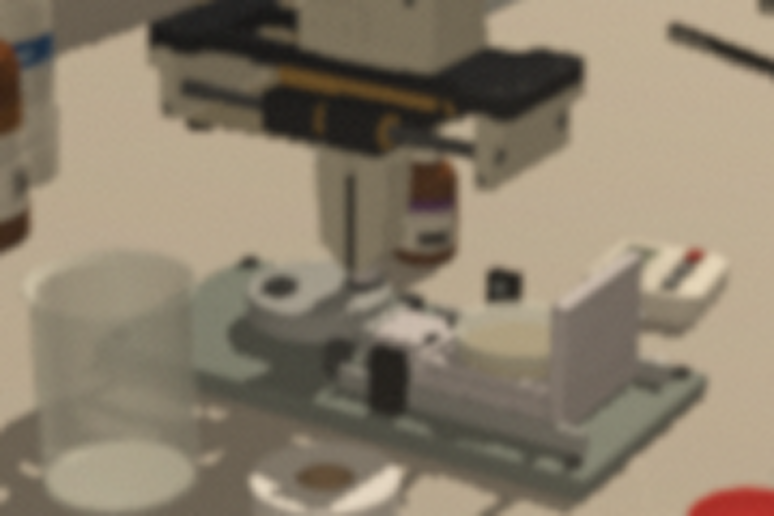

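View pics/t3.png

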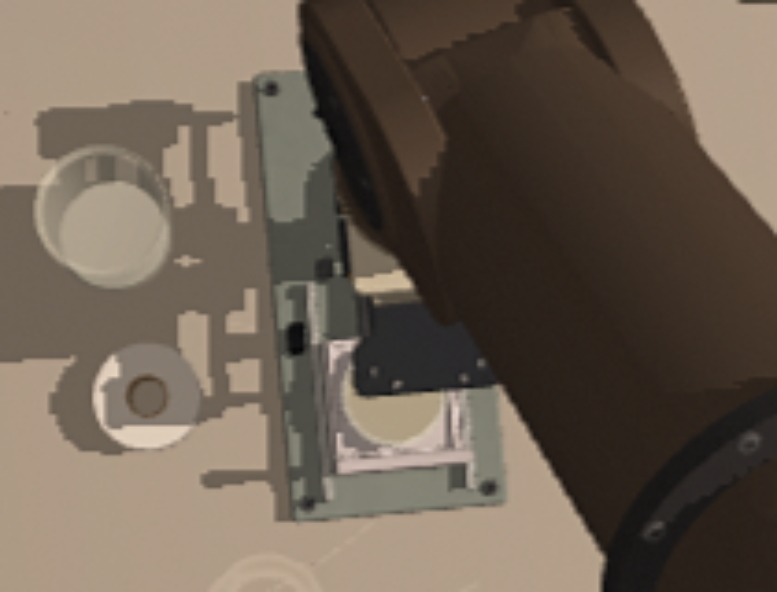

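The wrist and scene views show the disc turned about 30-40° with the pin hidden behind the fingers, and contact force is about 7 N. I'll sweep on round the corner.

```bash
python3 -m pendant '[[[-0.006,0,0],[0,0,0],0],[[-0.006,0.001,0],[0,0,0],0],[[-0.006,0.003,0],[0,0,0],0],[[-0.006,0.005,0],[0,0,0],0],[[-0.005,0.005,0],[0,0,0],0],[[0,0,0],[0,0,0],0]]'; python3 -c "
from h import *
q=st()
im,d=arm.get_image('wrist'); save(im,'w4')
im,d=arm.get_image('scene'); save(cv2.resize(im[130:250,180:360],None,fx=4.3,fy=4.3,interpolation=cv2.INTER_CUBIC),'s4')
"
```

```text
clock: 5.58
position: [0.6199, -0.0382, 0.0485]
ee_rot: [-2.122, -2.305, -0.028]
force: [8.5, 40.9, -7.4]
width: 0.009
t 5.58 stage mm X -23.4 Y -22.9 z 48.5 yaw 94.74 tilt 1.11 F [ 8.5 40.9 -7.4] w 0.009
```

View pics/w4.png

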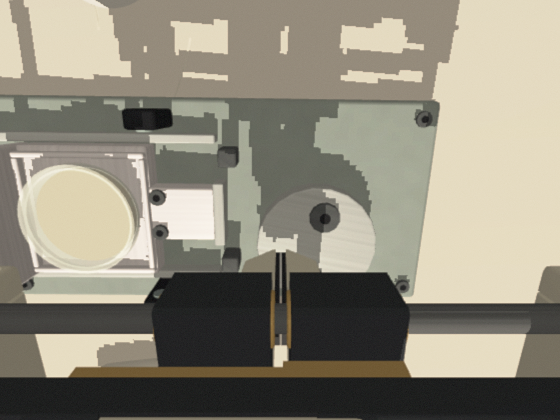

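View pics/s4.png

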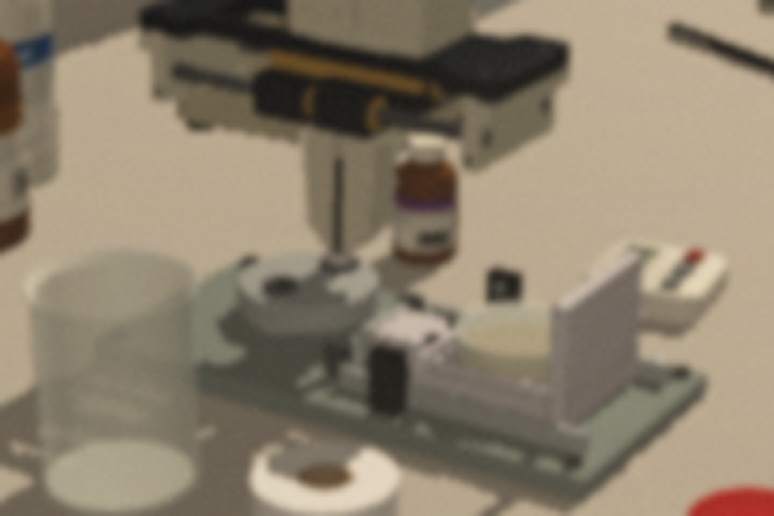

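The disc centre now lies almost straight below the bolt in the wrist view, so the cam is at about 80°. My finger face is pressing radially on the pin at 41 N. I'll unload at once, back off and come at the pin from behind.

```bash
python3 -m pendant '[[[0.018,0,0],[0,0,0],0],[[0.004,-0.006,0],[0,0,0],0],[[0,-0.012,0],[0,0,0],0],[[0,0,0],[0,0,0],0]]'; python3 -c "
from h import *
q=st()"
```

```text
clock: 6.18
position: [0.5959, -0.0365, 0.0476]
ee_rot: [2.146, 2.295, -0.004]
force: [0.0, -1.2, 0.4]
width: 0.007
t 6.17 stage mm X -47.3 Y -19.6 z 47.6 yaw 93.85 tilt 0.13 F [ 0.  -1.2  0.4] w 0.007
```

```bash
python3 -m pendant '[[[-0.010,0,0],[0,0,0],0],[[-0.012,0,0],[0,0,0],0],[[0,0.012,0],[0,0,0],0],[[0,0.007,0],[0,0,0],0],[[0,0.007,0],[0,0,0],0],[[0.001,0.007,0],[0,0,0],0],[[0.001,0.007,0],[0,0,0],0],[[0,0,0],[0,0,0],0]]'; python3 -c "
from h import *
q=st()
im,d=arm.get_image('wrist'); save(im,'w5')
im,d=arm.get_image('scene'); save(cv2.resize(im[130:250,180:360],None,fx=4.3,fy=4.3,interpolation=cv2.INTER_CUBIC),'s5')
"
```

```text
clock: 7.18
position: [0.6396, -0.0504, 0.0477]
ee_rot: [-2.142, -2.298, -0.002]
force: [-1.0, 0.8, 0.2]
width: 0.005
t 7.17 stage mm X -4.7 Y -36.4 z 47.7 yaw 94.01 tilt 0.08 F [-1.   0.8  0.2] w 0.005
```

View pics/w5.png

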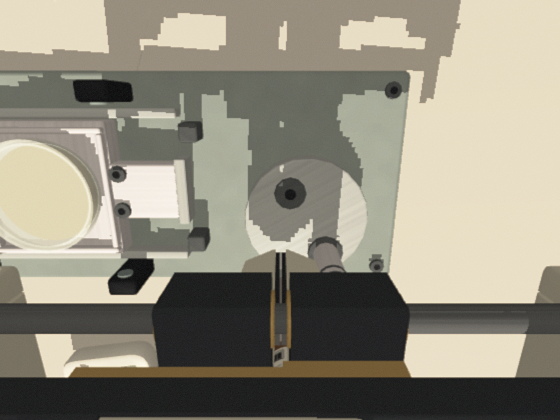

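View pics/s5.png

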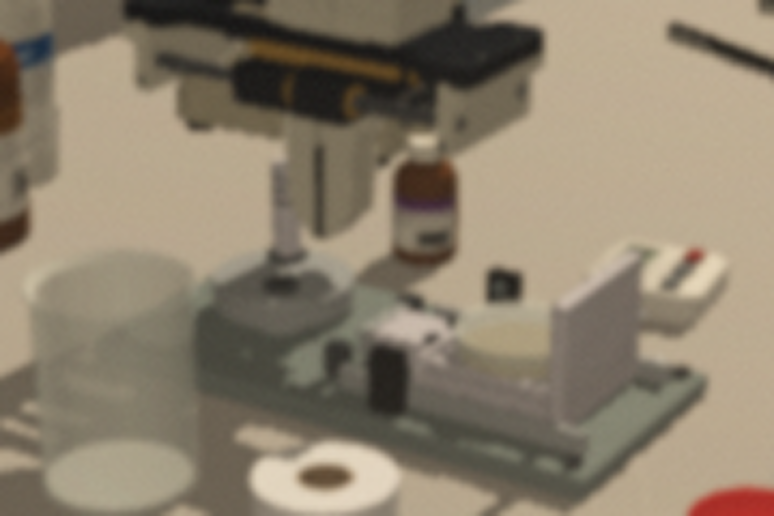

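The wrist view shows the collar at (325,248) and bolt at (290,193), so the cam is at about 122° (2.1 rad). I'll push a little further in +X, then drop below the pin and finish in +Y.

```bash
python3 -m pendant '[[[0,0.006,0],[0,0,0],0],[[0,0.005,0],[0,0,0],0],[[-0.004,-0.004,0],[0,0,0],0],[[-0.010,0,0],[0,0,0],0],[[0,0,0],[0,0,0],0]]'; python3 -c "
from h import *
q=st()"
```

```text
clock: 7.9
position: [0.6473, -0.0672, 0.0479]
ee_rot: [2.145, 2.293, -0.0]
force: [0.6, -1.0, -0.2]
width: 0.002
t 7.90 stage mm X 1.8 Y -53.8 z 47.9 yaw 93.82 tilt 0.09 F [ 0.6 -1.  -0.2] w 0.002
```

```bash
python3 -m pendant '[[[0,0.012,0],[0,0,0],0],[[0,0.012,0],[0,0,0],0],[[0.008,0,0],[0,0,0],0],[[0.006,0,0],[0,0,0],0],[[0.006,0.001,0],[0,0,0],0],[[0.005,0,0],[0,0,0],0],[[0,0,0],[0,0,0],0]]'; python3 -c "
from h import *
q=st()
im,d=arm.get_image('wrist'); save(im,'w6')
"
```

```text
clock: 8.78
position: [0.6785, -0.0469, 0.0491]
ee_rot: [2.14, 2.277, 0.007]
force: [30.1, -20.3, -16.0]
width: 0.006
t 8.78 stage mm X 34.4 Y -35.7 z 49.1 yaw 93.55 tilt 1.02 F [ 30.1 -20.3 -16. ] w 0.006
```

View pics/w6.png

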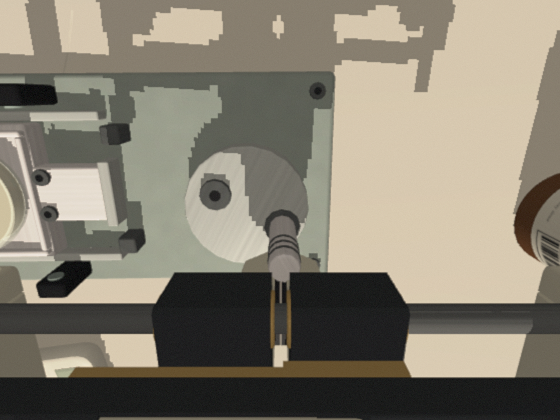

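The wrist view shows the collar at (282,222) and bolt at (215,193), so the cam is at about 157°. The pin has settled against the slot between the fingertips, and the 36 N is radial because I'm not moving out in X with it. Unload first.

```bash
python3 -m pendant '[[[-0.003,0.008,0],[0,0,0],0],[[0,0,0],[0,0,0],0]]'; python3 -c "
from h import *
q=st()"
```

```text
clock: 9.07
position: [0.6811, -0.0428, 0.0485]
ee_rot: [2.142, 2.291, 0.003]
force: [9.2, -6.6, -1.6]
width: 0.005
t 9.07 stage mm X 37.3 Y -31.8 z 48.5 yaw 93.84 tilt 0.32 F [ 9.2 -6.6 -1.6] w 0.005
```

```bash
python3 -m pendant '[[[0.004,0.003,0],[0,0,0],0],[[0.004,0.002,0],[0,0,0],0],[[0.004,0.001,0],[0,0,0],0],[[0,0,0],[0,0,0],0]]'; python3 -c "
from h import *
q=st()
im,d=arm.get_image('wrist'); save(im,'w7')
"
```

```text
clock: 9.57
position: [0.6832, -0.0275, 0.0477]
ee_rot: [-2.142, -2.298, -0.0]
force: [1.2, -1.2, 0.1]
width: 0.006
t 9.57 stage mm X 40.5 Y -16.6 z 47.7 yaw 94.01 tilt 0.02 F [ 1.2 -1.2  0.1] w 0.006
```

View pics/w7.png

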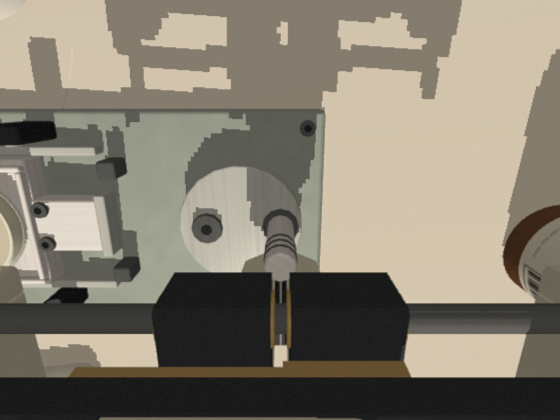

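Collar at (280,226) and bolt at (206,228) are nearly level, so the cam is close to its low point. I'll back off, lift and measure.

```bash
python3 - <<'E'
from h import *
c=cam('wrist')
a=atz(c,206.5,229,.034);b=atz(c,280.5,225,.033); dd=S.T@(b-a)[:2]*1000; print(dd, 'dev from low (rad)',np.arctan2(dd[1],dd[0]))
E
python3 -m pendant '[[[-0.012,0,0],[0,0,0],0],[[-0.018,0,0],[0,0,0],0],[[0,0,-0.050],[0,0,0],0],[[0,-0.02,-0.060],[0,0,0],0],[[0,-0.04,-0.030],[0,0,0],0],[[0,0,0],[0,0,0],0]]'
python3 - <<'E'
from h import *
st()
im,d=arm.get_image('wrist'); save(im,'w8')
im,d=arm.get_image('top'); save(cv2.resize(im[120:280,190:400],None,fx=3.7,fy=3.7,interpolation=cv2.INTER_CUBIC),'t8')
E
```

```text
[40.14063231  1.95123839] dev from low (rad) 0.048571822812486745
clock: 10.38
position: [0.625, -0.0641, 0.1901]
ee_rot: [2.143, 2.293, 0.002]
force: [0.2, -0.7, 0.2]
width: 0.004
t 10.38 stage mm X -20.2 Y -49.1 z 190.1 yaw 93.87 tilt 0.21 F [ 0.2 -0.7  0.2] w 0.004
```

View pics/w8.png

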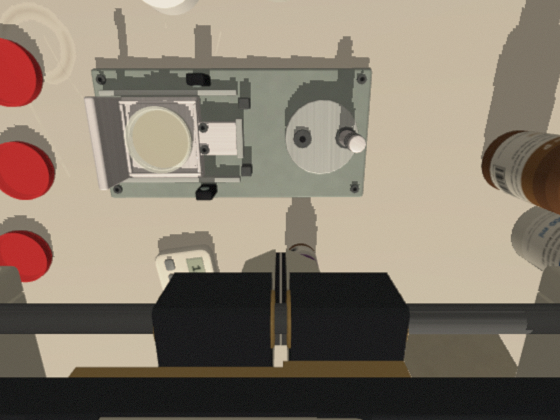

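The pin now points away from the slide: bolt (303,137), pin top (357,144), slide still back, and the vial and clock standing. Now I'll confirm the angle and measure the plate.

Run:
```python
from h import *
q,R,s=st(); c=cam('wrist'); im,d=arm.get_image('wrist')
save(cv2.resize(im[40:220,80:390],None,fx=2.5,fy=2.5,interpolation=cv2.INTER_CUBIC),'w8z')
u,v=np.meshgrid(np.arange(560),np.arange(420)); P=unproj(c,u,v,d)
Q=np.stack([*np.moveaxis((P[...,:2]-PIV)@S*1000,-1,0),P[...,2]*1000],-1)
for n,px,z in (('bolt',(303,138),.034),('pintop',(357,144),.080)):
    a=atz(c,*px,z); print(n,S.T@(a[:2]-PIV)*1000)
k=(d>0)&(Q[...,2]>55)&(Q[...,2]<85)&(v<225)
pin=Q[k&(Q[...,0]>0)&(np.abs(Q[...,1])<60)]; print('pin',len(pin),pin.mean(0))
pl=Q[k&(Q[...,0]<-130)&(Q[...,0]>-200)&(np.abs(Q[...,1])<60)]; print('plate',len(pl),pl.min(0),pl.max(0),pl.mean(0))
fc=pl[(pl[:,2]<70)]; print('below edge',np.percentile(fc,[5,50,95],axis=0) if len(fc) else 0)
```

```text
t 10.47 stage mm X -19.5 Y -49.0 z 187.1 yaw 93.87 tilt 0.04 F [ 0.5 -0.8 -0.6] w 0.005
bolt [1.13751558 0.18225265]
pintop [39.96356192  0.3995049 ]
pin 2117 [164.74673376 -18.67014416  71.22545203]
plate 2011 [-170.21410644  -37.5078368    55.03560718] [-161.23678447   35.56917267   77.4197911 ] [-163.99167157    0.74788718   69.81281296]
below edge [[-163.05282532  -33.01546363   55.91100855]
 [-162.49477911    1.50474862   62.83176877]
 [-161.90686168   32.51752571   69.36509151]]
```

View pics/w8z.png

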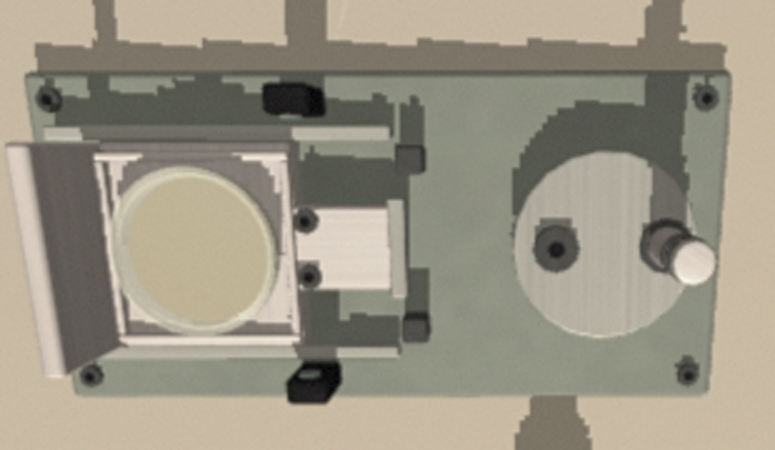

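The cam is within 0.01-0.05 rad of low. The plate's near face is at stage X=-170 with its centre at Y=0-1 and top at 75-77 mm, as expected. Moving behind the plate now.

```bash
python3 -m pendant '[[[0.013,-0.047,0],[0,0,0],0],[[0.012,-0.047,0],[0,0,0],0],[[0.012,-0.047,0],[0,0,0],0],[[0.013,-0.047,0],[0,0,0],0],[[0,0,0],[0,0,0],0],[[0,0,0.049],[0,0,0],0],[[0,0,0.049],[0,0,0],0],[[0,0,0.049],[0,0,0],0],[[0,0,0],[0,0,0],0]]'; python3 -c "
from h import *
q=st()
im,d=arm.get_image('wrist'); save(im,'w9')
im,d=arm.get_image('scene'); save(cv2.resize(im[130:270,180:390],None,fx=3.7,fy=3.7,interpolation=cv2.INTER_CUBIC),'s9')
"
```

```text
clock: 11.65
position: [0.4329, -0.0253, 0.0369]
ee_rot: [-2.138, -2.293, 0.007]
force: [-0.5, 0.4, 2.8]
width: 0.004
t 11.65 stage mm X -209.1 Y 3.0 z 36.9 yaw 94.01 tilt 0.43 F [-0.5  0.4  2.8] w 0.004
```

View pics/w9.png

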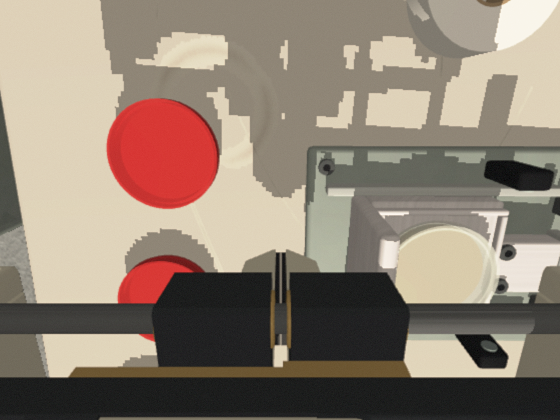

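View pics/s9.png

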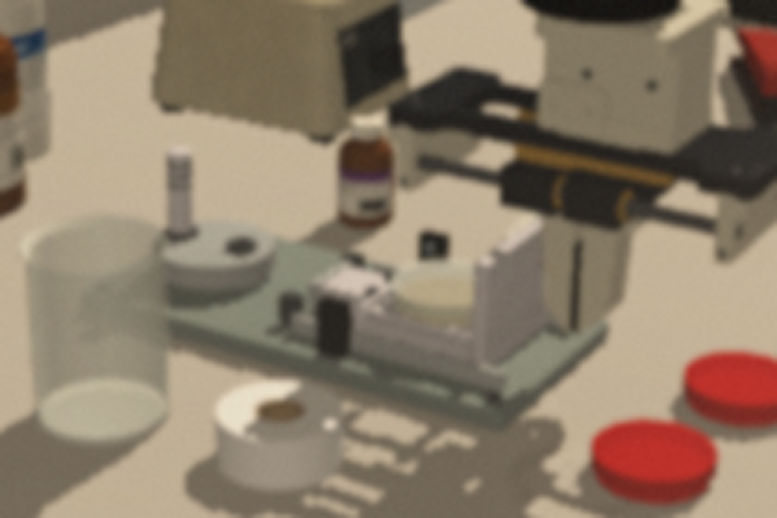

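The scene shows the fingers behind the plate, pin pointing away, everything in place. Push forward.

```bash
python3 -m pendant '[[[-0.002,0.012,-0.004],[0,0,0],0],[[0,0.007,0],[0,0,0],0],[[0,0.006,0],[0,0,0],0],[[0,0.006,0],[0,0,0],0],[[0,0.006,0],[0,0,0],0],[[0,0.006,0],[0,0,0],0],[[0,0.005,0],[0,0,0],0],[[0,0,0],[0,0,0],0]]'; python3 -c "
from h import *
q=st()
im,d=arm.get_image('wrist'); save(im,'w10')
"
```

```text
clock: 12.75
position: [0.4834, -0.0239, 0.044]
ee_rot: [2.143, 2.297, 0.001]
force: [0.0, -0.3, -0.8]
width: 0.006
t 12.75 stage mm X -158.6 Y 0.9 z 44.0 yaw 93.96 tilt 0.05 F [ 0.  -0.3 -0.8] w 0.006
```

View pics/w10.png

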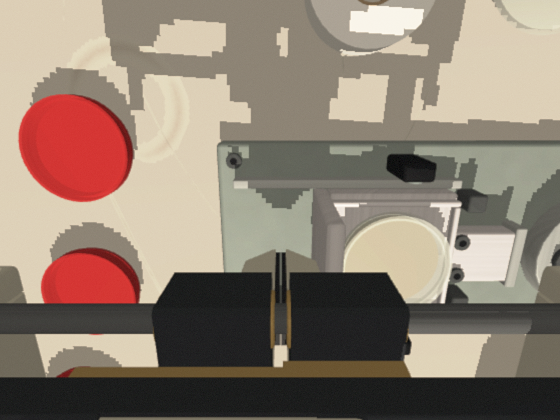

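```bash
python3 -m pendant '[[[0,0.004,0],[0,0,0],0],[[0,0.003,0],[0,0,0],0],[[0,0,0],[0,0,0],0]]'; python3 -m pendant '[[[0,0.003,0],[0,0,0],0],[[0,0,0],[0,0,0],0]]'; python3 -c "
from h import *
q=st()"
```

```text
clock: 13.18
position: [0.49, -0.0235, 0.044]
ee_rot: [2.143, 2.297, 0.001]
force: [-0.1, 0.4, 0.6]
width: 0.003
clock: 13.42
position: [0.4904, -0.0236, 0.0438]
ee_rot: [-2.141, -2.295, 0.005]
force: [-8.9, -0.2, 7.2]
width: 0.006
t 13.43 stage mm X -151.6 Y 0.7 z 43.8 yaw 93.98 tilt 0.24 F [-8.9 -0.2  7.2] w 0.006
```

```bash
python3 -m pendant '[[[0,0.003,0],[0,0,0],0],[[0,0,0],[0,0,0],0]]'; python3 -m pendant '[[[0,-0.015,0],[0,0,0],0],[[0,-0.020,0],[0,0,0],0],[[0,-0.005,-0.05],[0,0,0],0],[[0,0.02,-0.05],[0,0,0],0],[[0,0.03,-0.05],[0,0,0],0],[[-0.03,0.04,0],[0,0,0],0],[[-0.03,0.04,0],[0,0,0],0],[[0,0,0],[0,0,0],0]]';  python3 - <<'E'
from h import *
q,R,s=st(); c=cam('wrist'); im,d=arm.get_image('wrist'); save(im,'w11')
im2,d2=arm.get_image('scene'); save(cv2.resize(im2[130:270,180:390],None,fx=3.7,fy=3.7,interpolation=cv2.INTER_CUBIC),'s11')
u,v=np.meshgrid(np.arange(560),np.arange(420)); P=unproj(c,u,v,d)
Q=np.stack([*np.moveaxis((P[...,:2]-PIV)@S*1000,-1,0),P[...,2]*1000],-1)
k=(d>0)&(Q[...,2]>55)&(Q[...,2]<85)&(v<225)
pl=Q[k&(Q[...,0]<-110)&(Q[...,0]>-200)&(np.abs(Q[...,1])<60)]; print('plate',len(pl),pl.min(0),pl.max(0),pl.mean(0))
E
```

```text
clock: 13.68
position: [0.4904, -0.0237, 0.0435]
ee_rot: [-2.139, -2.294, 0.012]
force: [-19.5, 0.3, 18.9]
width: 0.003
clock: 14.68
position: [0.5921, -0.0801, 0.1934]
ee_rot: [2.147, 2.291, 0.001]
force: [-0.3, 0.1, -0.5]
width: 0.003
t 14.68 stage mm X -54.1 Y -62.8 z 193.4 yaw 93.71 tilt 0.10 F [-0.3  0.1 -0.5] w 0.003
plate 1459 [-133.6312029   -37.54407603   55.00091868] [-124.96589206   35.82755851   77.6359272 ] [-127.75088693    0.6714325    71.6041317 ]
```

View pics/w11.png

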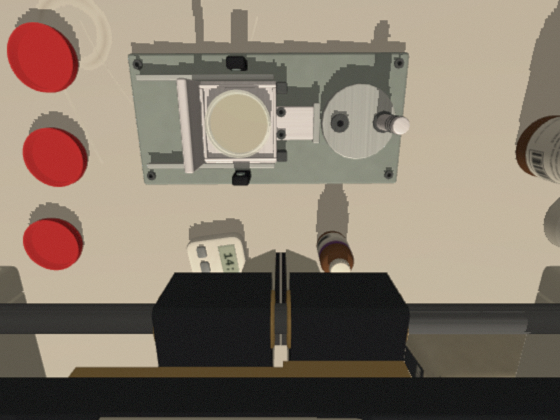

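View pics/s11.png

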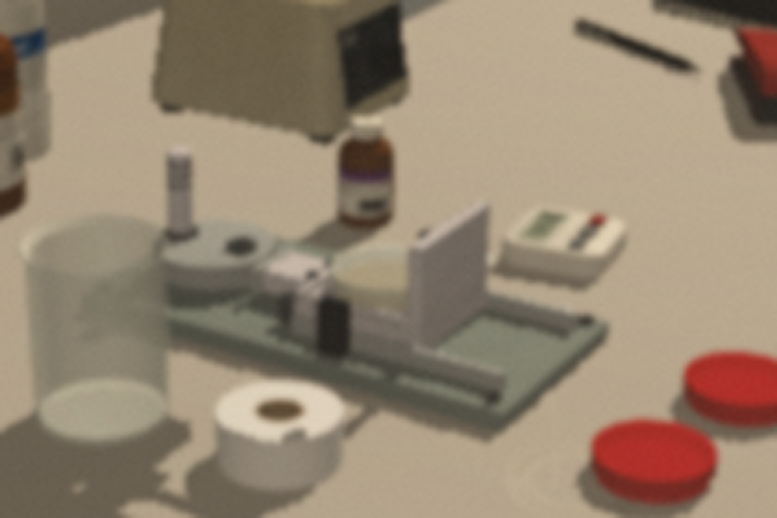

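The pictures show the slide's body against the end stops, the dish in its pocket and the pin pointing away, with bolt at (340,123) and pin top at (400,125). The plate has moved about 36.5 mm, and it held still under 19 N, so it is at the stops. One last cam check, then I'll hand in.

Run:
```python
from h import *
c=cam('wrist'); a=atz(c,340,123,.034);b=atz(c,400,125,.080); dd=S.T@(b-a)[:2]*1000; print(dd,np.arctan2(dd[1],dd[0]))
st(); print(arm.sign_off())
```

```text
[39.00150833  1.31901196] 0.03380662644621257
t 14.78 stage mm X -56.4 Y -59.3 z 193.6 yaw 93.94 tilt 0.04 F [-0.4 -0.3 -0.5] w 0.000
the job is handed in; nothing more can be done
None
```

The cam is at its low point, the slide is fully home, and I handed the job in at about 14.8 s with the robot clear of everything. With the shut fingertips I pushed the pin round counter-clockwise to low, backed off to check, and only then pushed the plate.

- **Cam:** the last check put it about 0.03 rad from its low point, and earlier readings ranged from 0.01 to 0.05 rad.
- **Slide:** the plate moved about 36.5 mm, against 37 mm nominal. It did not move further under a final 19 N press, so it is against the stops.
- **Dish and surroundings:** the dish is still in its pocket. In the last pictures the beaker, vial, roll and timer stand where they were, by eye; I did not measure their positions again.

Two things went less smoothly:

- **Pressing on the pin:** twice the fingertips pressed along the pin's radius instead of round it, reading about 42 N and 39 N at the wrist. I unloaded both times. The contact was fingertip on pin, and both readings were far below the 120 N wrist limit.
- **Camera disagreement:** the top and wrist cameras disagreed by about 3.5 mm sideways on the pivot, so I used the mean.

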